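# Sort the mixed-up wheel-nut sockets and lock one in

## Robot

A 6-joint arm with a two-finger parallel gripper is mounted at the origin on the work surface. World frame = base frame: x ahead of the robot, y to its left, z up, the work surface at z = 0. Lengths are in m, angles in rad, forces in N, time in s.
With the tool pointing down it reaches from about 0.3 to 0.825 m from the base axis. Payload 5.4 kg.
Tool frame: the origin (TCP) lies at the very end of the fingers, on their centre line; the grasp point (between the pads) lies 19 mm behind it; z points along the fingers, y is the line along which they close (so a half turn about z gives the same grasp; the last joint's range is limited). The gripper opens to 92 mm and grips with 3 to 60 N. Pads are 20 mm wide; open, the fingers measure 128 mm over their backs; the gripper's body (75 mm by 189 mm) begins 69 mm behind the grasp point.
Start: joints at [-1.327, 0.158, 1.597, -0, 1.386, -0.21], TCP at [0.252, -0.517, 0.215] pointing down, gripper open.
Joint ranges: [-2.91, 2.91], [-0.94, 2.29], [0.18, 2.7], [-1.29, 4.43], [0.17, 2.64], [-3, 3]. Speed limits (rad/s): [2.57, 2.57, 3.14, 3.14, 3.14, 3.14].

## Interface

Orientations are given as a 3x3 rotation matrix whose columns are the frame's x, y, z axes.
In Python, from plant import ctrl gives the robot as it stands. Calls block until the motion is done:
- ctrl.move_ptp(position, orientation): joint-space move of the TCP to a pose.
- ctrl.line_to(position, rot=None, feed=0.15, threshold=None): straight line of the TCP; rot=None keeps the orientation; feed is the mean speed in m/s. With threshold (N) it stops when the force on the tool has changed by that much, and returns True; else False.
- ctrl.movej(angles): joint-space move.
- ctrl.open() and ctrl.grab(newtons=None): open the fingers fully, or close them until they stop; newtons is the grip in N (None keeps the last).
- ctrl.hold(seconds).
- ctrl.inverse_kinematics(position, orientation): joint angles nearest the present ones, or None.
- ctrl.state(): the state.
- ctrl.grab_frame(name): name is "scene" or "side" or "wrist"; returns a dict with "image" (400x640x3 uint8, red, green, blue), "depth" (400x640 float32, m along the optical axis (not along the pixel's ray), 0 where there is no reading), "intrinsics" (3x3 intrinsics, pixels), "k1" (the pictures are not rectified: a ray, as slopes to the right and down, at radius r is drawn at 1 + k1 r^2 times it, then the intrinsics apply), "rvec" (rotation vector, rad) and "tvec" (3), from world to camera coordinates, as OpenCV has them; the wrist camera has in their place "tool_from_camera" (4x4, takes a point from camera to tool coordinates, whose origin is the TCP and whose axes are the flange's). Camera axes: x right, y down, z forward; pixel columns grow to the right and rows downward; lengths in m; the calibration is good to about 2 mm. A picture is of the moment at which its call begins: read the wrist's pose just before it.
A pose or a line that the arm cannot do raises ctrl.Unreachable and nothing moves.
- ctrl.close_job(): hands the job in; it is judged then, once.
The state is a dict: "t": time; "joint_pos": joint angles; "joint_vel": joint speeds; "tau": joint torques, N m; "ee_pos": TCP position; "tcp_rot": TCP orientation; "ft_force": force on the tool from outside, world axes, zero at the start; "ft_torque": the same for the moment, N m; "gripper_width": finger opening in m; "finger_force": force on a finger pad.
Only numpy, scipy, OpenCV 4.12 (cv2) and the standard library are available. Lean on these libraries where they do the work, as an engineer would, in place of code of your own. Each camera call takes 0.05 s, during which the arm holds its last target. There are 200 camera calls.

## Task

The three coloured wheel-nut sockets on the tool chest stand in the wrong holders. Swap them round so that each stands upright in the pocket of the holder of its own colour, parking one in the empty grey tray on the way; then the grey tray is empty again. The red holder has a sprung floor: once the red socket (and nothing else) stands in it, press it down until the latch catches and it stays down. Set the sockets down, do not drop them or knock them over, and leave the grease jar and the wrench alone.

Things in the scene. Friction and masses are not known exactly. Their poses are not given: they have to be found in the camera images.
- red_socket: loose wheel-nut impact socket, upright cylinder 36 mm across and 80 mm tall, about 300 g, dark steel foot (lowest 16 mm) and red plastic sleeve above, black hexagon opening in the top; origin at the centre of its underside, z up along its axis. Grip it anywhere round the sleeve; 50 mm above its underside is good, where the fingertips stay clear of every block's rim
- blue_socket: loose wheel-nut impact socket, upright cylinder 32 mm across and 80 mm tall, about 260 g, dark steel foot (lowest 16 mm) and blue plastic sleeve above, black hexagon opening in the top; origin at the centre of its underside, z up along its axis. Grip it anywhere round the sleeve; 50 mm above its underside is good, where the fingertips stay clear of every block's rim
- yellow_socket: loose wheel-nut impact socket, upright cylinder 34 mm across and 80 mm tall, about 280 g, dark steel foot (lowest 16 mm) and yellow plastic sleeve above, black hexagon opening in the top; origin at the centre of its underside, z up along its axis. Grip it anywhere round the sleeve; 50 mm above its underside is good, where the fingertips stay clear of every block's rim
- red_lock: fixed red steel holder block, 90 x 90 mm, 34 mm high, four steel screw heads on its corners, round pocket 58 mm across in its middle with a sprung aluminium pad as floor: the pad's top is 28 mm above the table when up and 16 mm when latched down; origin at the centre of its underside, z up, x and y along its sides
- blue_tray: fixed blue plastic tray block, 86 x 86 mm, 14 mm high, with one round flat pocket 58 mm across in its middle, pocket floor 4 mm above the table; the blue socket belongs here; origin at the centre of its underside, z up, x and y along its sides
- yellow_tray: fixed yellow plastic tray block, 86 x 86 mm, 14 mm high, with one round flat pocket 58 mm across in its middle, pocket floor 4 mm above the table; the yellow socket belongs here; origin at the centre of its underside, z up, x and y along its sides
- grey_tray: fixed grey plastic tray block, 86 x 86 mm, 14 mm high, with one round flat pocket 58 mm across in its middle, pocket floor 4 mm above the table; the free parking place, empty at the start and at the end; origin at the centre of its underside, z up, x and y along its sides
- lock_pad (a joint): how far the sprung pad of the red holder is pressed down, in m: 0 up (at every start), 0.012 latched. It resists with about 5 N, rising to a peak of about 15 N some 4 mm down; past about 7 mm the latch gives way and snaps it down to 12 mm, where it stays when released. A socket's own weight does not press it down; push on the socket (held in the fingers, or on its top)
- grease_jar: bystander: loose green jar with a white cap, 64 mm across, 50 mm tall, beyond the holders; origin at the centre of its underside
- wrench: bystander: loose steel wrench, 190 mm long, lying flat beyond the holders; its own x runs along its length, origin near its middle on its underside
There are look-alikes about, which are no part of the job. Leave any pink look-alike of the red_socket alone. There is more than one size of the blue_socket; the job needs the larger.

How it is judged:
By the outcome, as a careful person would: the job done as asked, in the order asked, and still so for the second after the job is handed in, with the robot touching nothing.
It also fails if it takes over 122 s, if anything falls off the work surface, if the arm or the gripper's body presses on something with over 40 N, if the wrist force passes 120 N, or if a joint passes its speed limit or range.

## Working session

There is one attempt and no reset: what is moved stays moved. The work goes in short steps, each a Python script; the robot and the scene stay as the last script left them, time stands still between calls to the robot, and variables do not carry over. Pictures are saved under pics/ and viewed, at most 14 in all, crops included, and the job is handed in when it is done.

```bash
ls; mkdir -p pics
cat > h.py <<'E'
import numpy as np, cv2
from plant import ctrl
def snap(n):
    s=ctrl.state(); f=ctrl.grab_frame(n)
    if n=="wrist":
        T=np.array(f["tool_from_camera"]); R=np.array(s["tcp_rot"])
        f["R"]=R@T[:3,:3]; f["c"]=R@T[:3,3]+np.array(s["ee_pos"])
    else:
        R=cv2.Rodrigues(np.array(f["rvec"],float))[0]
        f["R"]=R.T; f["c"]=-R.T@np.array(f["tvec"],float).ravel()
    return f
def rays(f,px):
    px=np.array(px,float).reshape(-1,1,2)
    k=np.array([f["k1"],0,0,0,0],float)
    n=cv2.undistortPoints(px,np.array(f["intrinsics"],float),k)[:,0]
    return np.c_[n,np.ones(len(n))]@f["R"].T
def onplane(f,px,z):
    d=rays(f,px); return f["c"]+d*((z-f["c"][2])/d[:,2])[:,None]
def save(f,n,box=None,s=1):
    im=f["image"]
    if box: im=im[box[1]:box[3],box[0]:box[2]]
    im=cv2.resize(im,None,fx=s,fy=s,interpolation=cv2.INTER_CUBIC)
    cv2.imwrite(f"pics/{n}.png",im[...,::-1])
E
python3 - <<'E'
from h import *
import pickle
for n in("scene","side"):
    f=snap(n); save(f,n+"0"); pickle.dump(f,open(n+"0.pkl","wb")); print(n,f["c"].round(3),f["R"][:,2].round(2))
s=ctrl.state(); print(s["t"],np.array(s["tcp_rot"]).round(3))
E
```

```text
pics
scene [ 1.444 -0.212  0.798] [-0.73  0.17 -0.66]
side [0.327 0.804 0.604] [ 0.3  -0.79 -0.53]
0.1 [[ 0.899  0.438 -0.   ]
 [ 0.438 -0.899  0.002]
 [ 0.    -0.002 -1.   ]]
```

View pics/scene0.png

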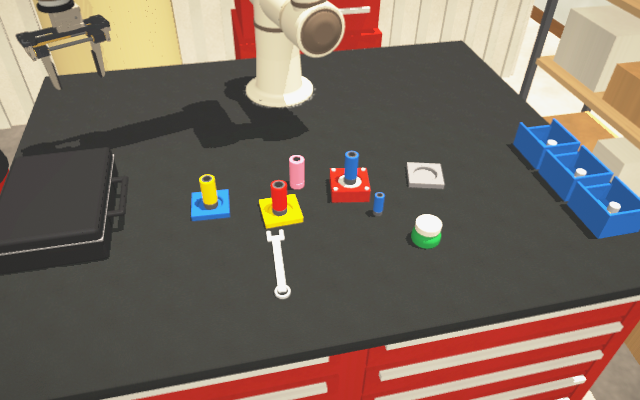

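View pics/side0.png

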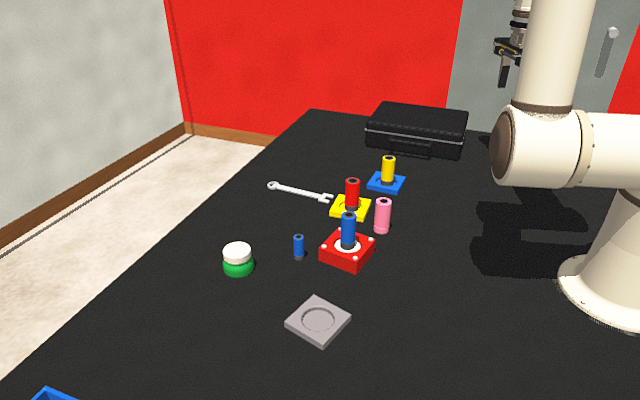

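The scene view shows yellow socket (208,190) in the blue tray, red socket (280,197) in the yellow tray and blue socket (351,167) in the red lock. The grey tray (425,175) is empty. 

Look-alikes:
- **Red:** (280,197) is the saturated red one; (297,172) is pink and stays put.
- **Blue:** (351,167) in the lock is larger than (379,204) standing on the table, so the one in the lock is meant.

The side view agrees: blue (348,230), small blue (299,246), red (352,193), pink (383,215), yellow (388,170). Next I take the coarse positions from both views, with a crop to confirm.

```bash
cat > m.py <<'E'
from h import *
import pickle
def tri(a,pa,b,pb):
    da,db=rays(a,[pa])[0],rays(b,[pb])[0]; da/=np.linalg.norm(da);db/=np.linalg.norm(db)
    t=np.linalg.lstsq(np.c_[da,-db],b["c"]-a["c"],rcond=None)[0]
    p,q=a["c"]+da*t[0],b["c"]+db*t[1]; return (p+q)/2,np.linalg.norm(p-q)
def blob(f,near,cond):
    h=cv2.cvtColor(f["image"],cv2.COLOR_RGB2HSV); m=cv2.inRange(h,*cond)
    n,l,st,c=cv2.connectedComponentsWithStats(m)
    k=[i for i in range(1,n) if st[i,4]>25]
    i=min(k,key=lambda i:np.hypot(*(c[i]-near))); return c[i],st[i],(l==i)
E
python3 - <<'E'
from m import *
a,b=[pickle.load(open(n+"0.pkl","rb")) for n in("scene","side")]
C=dict(red=((0,170,60),(8,255,255)),blue=((105,120,50),(125,255,255)),yellow=((22,150,60),(34,255,255)),pink=((160,50,80),(179,160,255)))
for n,pa,pb,c in [("yellow",(208,190),(388,170),"yellow"),("red",(280,197),(352,193),"red"),("blue",(351,167),(348,230),"blue"),("small",(379,204),(299,246),"blue"),("pink",(297,172),(383,215),"pink")]:
    ca,sa,_=blob(a,pa,C[c]);cb,sb,_=blob(b,pb,C[c])
    p,e=tri(a,ca,b,cb); print(n,ca.round(),sa,cb.round(),sb,p.round(4),round(e,4))
    print('  w mm',(sa[2]*np.dot(p-a["c"],a["R"][:,2])/a["intrinsics"][0][0]*1e3).round(1))
print("grey",onplane(a,[(425,175)],.014).round(3),onplane(b,[(318,320)],.014).round(3))
print("jar",onplane(a,[(427,223)],.05).round(3)); print("wrench",onplane(a,[(275,237),(282,292)],.005).round(3))
x=cv2.resize(a["image"][140:230,180:450],None,fx=2.9,fy=2.9,interpolation=cv2.INTER_CUBIC)
cv2.imwrite("pics/crop1.png",x[...,::-1])
E
```

```text
yellow [208. 190.] [199 174  18  31 367] [388. 169.] [381 155  15  27 293] [ 0.5232 -0.2491  0.0515] 0.0024
  w mm 41.3
red [279. 197.] [270 180  17  31 353] [352. 193.] [345 177  15  29 325] [ 0.5774 -0.0946  0.0493] 0.001
  w mm 38.6
blue [351. 166.] [344 151  15  29 296] [348. 229.] [340 211  17  33 401] [0.5304 0.0871 0.073 ] 0.0025
  w mm 35.6
small [378. 203.] [373 192  12  21 156] [298. 246.] [293 233  12  24 215] [0.6262 0.1289 0.0321] 0.0019
  w mm 27.6
pink [297. 175.] [289 156  16  34 425] [382. 216.] [373 197  19  38 562] [ 0.487  -0.0372  0.0367] 0.0015
  w mm 39.0
grey [[0.527 0.285 0.014]] [[0.519 0.293 0.014]]
jar [[0.728 0.203 0.05 ]]
wrench [[ 0.657 -0.119  0.005]
 [ 0.811 -0.13   0.005]]
```

View pics/crop1.png

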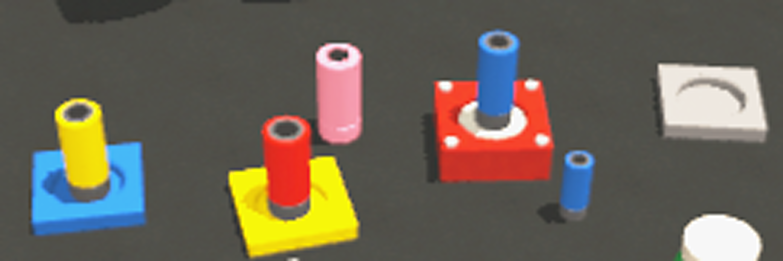

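The crop confirms both choices. The small blue is about 24 mm wide and the pink one stands free on the table. Triangulated sleeve centres are at 0.052, 0.049 and 0.073 m, matching the expected 0.052, 0.052 and 0.076. Next come wrist views from above for precise centres.

```bash
cat >> h.py <<'E'
D=np.array([[1.,0,0],[0,-1,0],[0,0,-1]])
E
python3 - <<'E'
from m import *
for i,p in enumerate([(.50,-.17,.36),(.48,.19,.36)]):
    ctrl.move_ptp(p,D); ctrl.hold(.2); f=snap("wrist"); pickle.dump(f,open(f"w{i}.pkl","wb"))
    print(f["c"].round(3),f["R"][:,2].round(3),f["intrinsics"][0][0],ctrl.state()["t"])
    save(f,f"w{i}")
E
```

```text
[ 0.571 -0.17   0.529] [-0.254  0.002 -0.967] 302.111371287964 2.0
[0.552 0.19  0.529] [-0.253  0.001 -0.967] 302.111371287964 3.6
```

View pics/w0.png

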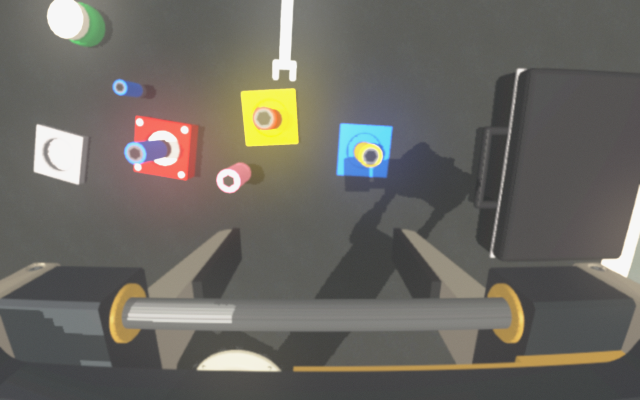

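View pics/w1.png

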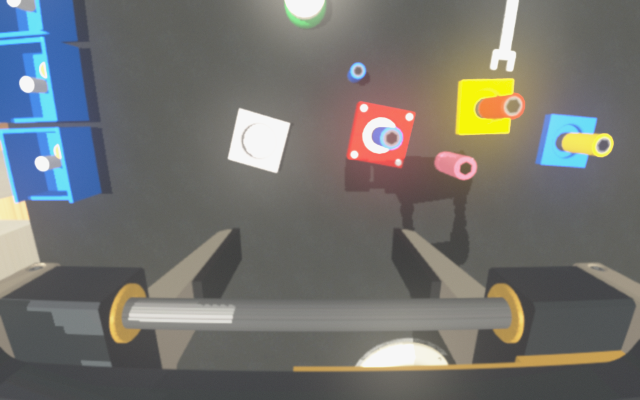

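The wrist views show these positions:
- **w0:** yellow top (371,155), red top (264,118), yellow tray (270,117), blue tray (365,151).
- **w1:** blue top (391,138), lock (381,134), grey tray (260,140).

Now I get the centres from these.

Run:
```python
from m import *
w=[pickle.load(open(f"w{i}.pkl","rb")) for i in(0,1)]
def dark(f,near,r=9):
    g=f["image"].max(2); x,y=near; q=g[y-r:y+r+1,x-r:x+r+1]
    n,l,st,c=cv2.connectedComponentsWithStats((q<75).astype(np.uint8))
    i=min(range(1,n),key=lambda i:np.hypot(*(c[i]-r))+(99 if st[i,4]<6 else 0)); return c[i]+[x-r,y-r],st[i]
for n,i,p,z in [("yellow",0,(371,155),.084),("yellow",1,(603,145),.084),("red",0,(264,118),.084),("red",1,(514,106),.084),("blue",1,(391,138),.108),("blue",0,(135,153),.108)]:
    c,s=dark(w[i],p); print(n,i,c.round(1),s,onplane(w[i],[c],z).round(4)[0])
C=dict(yt=((24,150,100),(34,255,255)),bt=((95,120,80),(115,255,255)),gt=((0,0,120),(179,45,255)),rl=((0,150,80),(8,255,255)))
def tray(n,i,near,z,half):
    f=w[i];h=cv2.cvtColor(f["image"],cv2.COLOR_RGB2HSV);m=cv2.inRange(h,*C[n])
    if n=="rl": m|=cv2.inRange(h,(172,150,80),(179,255,255))
    k=np.zeros_like(m);x,y=near;k[y-half:y+half,x-half:x+half]=1;m=m*k
    cs=cv2.findContours(m,cv2.RETR_EXTERNAL,cv2.CHAIN_APPROX_NONE)[0]; c=max(cs,key=cv2.contourArea)
    P=onplane(f,c[:,0].astype(float),z)[:,:2]
    r=cv2.minAreaRect((P*1000).astype(np.float32)); print(n,i,np.round(r[0],1),np.round(r[1],1),round(r[2],1))
tray("yt",0,(270,117),.014,40);tray("yt",1,(485,107),.014,35)
tray("bt",0,(365,151),.014,40);tray("bt",1,(567,140),.014,40)
tray("gt",1,(260,140),.014,42);tray("gt",0,(61,155),.014,40)
tray("rl",1,(381,134),.034,42);tray("rl",0,(165,148),.034,42)
```

```text
Traceback (most recent call last):
ValueError: min() iterable argument is empty
```

```bash
cat > t.py <<'E'
from m import *
w=[pickle.load(open(f"w{i}.pkl","rb")) for i in(0,1)]
def dark(f,near,r=8):
    g=f["image"].max(2).astype(int); x,y=near; q=g[y-r:y+r+1,x-r:x+r+1]
    mn=q[r-4:r+5,r-4:r+5].min()
    n,l,st,c=cv2.connectedComponentsWithStats((q<mn+40).astype(np.uint8))
    i=min(range(1,n),key=lambda i:np.hypot(*(c[i]-r))+(99 if st[i,4]<4 else 0)); return c[i]+[x-r,y-r],st[i],mn
C=dict(yt=((22,120,100),(36,255,255)),bt=((95,120,80),(115,255,255)),gt=((0,0,120),(179,60,255)),rl=((0,120,80),(10,255,255)))
def tray(n,i,near,z,half):
    f=w[i];h=cv2.cvtColor(f["image"],cv2.COLOR_RGB2HSV);m=cv2.inRange(h,*C[n])
    if n=="rl": m|=cv2.inRange(h,(172,120,80),(179,255,255))
    k=np.zeros_like(m);x,y=near;k[y-half:y+half,x-half:x+half]=1;m=m*k
    cs=cv2.findContours(m,cv2.RETR_EXTERNAL,cv2.CHAIN_APPROX_NONE)[0]; c=max(cs,key=cv2.contourArea)
    P=onplane(f,c[:,0].astype(float),z)[:,:2]
    r=cv2.minAreaRect((P*1000).astype(np.float32)); print(n,i,np.round(r[0],1),np.round(r[1],1),round(r[2],1))
if __name__=="__main__":
    for n,i,p,z in [("yellow",0,(371,155),.084),("yellow",1,(603,145),.084),("red",0,(264,118),.084),("red",1,(514,106),.084),("blue",1,(391,138),.108),("blue",0,(135,153),.108)]:
        c,s,mn=dark(w[i],p); print(n,i,mn,c.round(1),s,onplane(w[i],[c],z).round(4)[0])
    tray("yt",0,(270,117),.014,40);tray("yt",1,(485,107),.014,35)
    tray("bt",0,(365,151),.014,40);tray("bt",1,(567,140),.014,40)
    tray("gt",1,(260,140),.014,42);tray("gt",0,(61,155),.014,40)
    tray("rl",1,(381,134),.034,42);tray("rl",0,(165,148),.034,42)
E
python3 t.py
```

```text
yellow 0 118 [370.3 155.8] [  2   4  12  11 101] [ 0.523  -0.2486  0.084 ]
yellow 1 107 [603.1 145. ] [ 3  3 11 11 85] [ 0.5228 -0.2484  0.084 ]
red 0 174 [263.4 117.8] [  0   1  15  14 159] [ 0.5775 -0.0938  0.084 ]
red 1 155 [512.8 105.7] [  1   1  13  14 137] [ 0.577  -0.0937  0.084 ]
blue 1 147 [391.2 137.9] [  3   2  11  12 101] [0.5309 0.0873 0.108 ]
blue 0 141 [134.3 153.1] [ 2  3 11 11 91] [0.5312 0.0877 0.108 ]
yt 0 [579.  -92.2] [90.6 91.1] 2.5
yt 1 [578.3 -88.6] [91.  96.4] 2.3
bt 0 [ 524.1 -249.5] [89.2 88.9] 86.7
bt 1 [ 524.1 -244.7] [96.9 88.3] 87.0
gt 1 [520.2 282.6] [133.2 134.9] 89.2
gt 0 [521.6 285. ] [98.8 93.5] 73.6
rl 1 [531.4  87.5] [95.7 93.3] 79.8
rl 0 [531.   80.2] [104.5  94.3] 79.7
```

```bash
cat > act.py <<'E'
from h import *
def pick(xy,zb,grip=40):
    ctrl.open(); ctrl.move_ptp((*xy,.2),D); ctrl.line_to((*xy,zb+.031),feed=.12)
    ctrl.grab(grip); s=ctrl.state(); print("width",round(s["gripper_width"],4),"ff",s["finger_force"])
    ctrl.line_to((*xy,.22),feed=.15); print("lifted",round(ctrl.state()["gripper_width"],4))
def lower(xy,zb):
    ctrl.move_ptp((*xy,.22),D); ctrl.line_to((*xy,zb+.031+.006),feed=.12); ctrl.hold(.2)
    hit=ctrl.line_to((*xy,zb+.031-.004),feed=.015,threshold=3)
    s=ctrl.state(); print("contact",hit,"bottom z",round(s["ee_pos"][2]-.031,4),"F",np.round(s["ft_force"],1))
def leave():
    ctrl.open(); p=ctrl.state()["ee_pos"]; ctrl.line_to((p[0],p[1],.2),feed=.12); print("t",ctrl.state()["t"])
E
python3 - <<'E'
from t import *
from act import *
for v in(150,170,190):
    C["gt"]=((0,0,v),(179,60,255)); tray("gt",1,(260,140),.014,42); tray("gt",0,(61,155),.014,40)
pick((.531,.0875),.028)
E
```

```text
gt 1 [521.7 288.4] [90.1 89.8] 73.6
gt 0 [522.2 288.1] [90.1 90.3] 73.5
gt 1 [521.7 288.4] [89.1 89.2] 73.5
gt 0 [522.2 288.2] [88.9 89.2] 73.7
gt 1 [521.7 288.4] [88.3 88.3] 73.5
gt 0 [522.2 288.4] [87.8 88.1] 73.5
width 0.0317 ff 39.96517729014158
lifted 0.0313
```

Both views put the grey tray at (0.522, 0.288), 88 mm across. The grip measures 32 mm, so the larger blue socket is held.

Run:
```python
from act import *
lower((.522,.2885),.004); leave()
pick((.5773,-.0937),.004)
lower((.531,.0865),.028)
save(snap("side"),"s1",(250,100,450,350),2.3)
```

```text
contact True bottom z 0.0041 F [ 0.2 -0.8  5.2]
t 13.7667
width 0.035 ff 39.99507182277739
lifted 0.0349
contact True bottom z 0.0267 F [1.  0.  2.2]
```

View pics/s1.png

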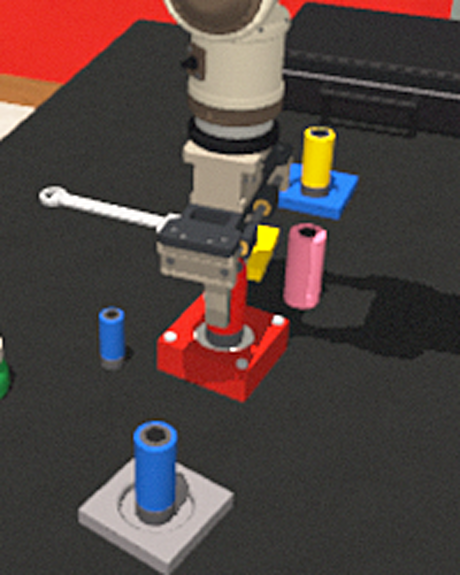

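Blue stands upright in the grey tray (155,490), and red is held on the pad of the red lock (225,335). Next: press the pad.

Run:
```python
from act import *
xy=ctrl.state()["ee_pos"][:2]
ctrl.grab(55)
z0=ctrl.state()["ee_pos"][2]
for i in range(1,13):
    hit=ctrl.line_to((*xy,z0-.001*i),feed=.02,threshold=35); s=ctrl.state()
    print(i,hit,round(s["ee_pos"][2]-.031,4),np.round(s["ft_force"][2],1))
    if hit or s["ee_pos"][2]-.031<.0155: break
```

```text
1 False 0.026 6.1
2 False 0.0255 8.7
3 False 0.0243 6.8
4 False 0.0228 2.9
5 False 0.0214 1.2
6 False 0.0202 -0.4
7 False 0.0186 -2.8
8 False 0.0177 -3.5
9 False 0.0173 -3.4
10 False 0.0165 -3.7
11 False 0.0161 2.3
12 False 0.016 9.2
```

The force peaked, fell away as the latch snapped, and contact returned at 16 mm, so the pad looks latched. I'll release and check the red top height with the wrist camera later. Yellow next.

Run:
```python
from m import *
from act import *
p=ctrl.state()["ee_pos"]; ctrl.line_to((p[0],p[1],p[2]+.0008),feed=.02); leave()
pick((.523,-.2485),.004)
a,b=snap("scene"),snap("side"); c=((0,170,60),(8,255,255))
save(b,"s2",(290,180,420,360),3)
p=[]
for f,w in((a,(350,170)),(b,(348,235))):   # top-of-socket pixel: topmost row of the red sleeve
    im=f["image"][w[1]-45:w[1]+45,w[0]-45:w[0]+45]
# depth at the socket's top in the side view
for nm,f,(u0,u1,v0,v1) in(("side",b,(335,362,205,260)),("scene",a,(338,365,145,185))):
    vv,uu=np.mgrid[v0:v1,u0:u1]; px=np.c_[uu.ravel(),vv.ravel()]; d=f["depth"][v0:v1,u0:u1].ravel()
    r=rays(f,px); X=f["c"]+r*d[:,None]; k=(d>0)&(np.hypot(X[:,0]-.531,X[:,1]-.0865)<.025)
    print(nm,k.sum(),"top z pct",np.percentile(X[k,2],[90,95,98,99.5]).round(4))
lower((.578,-.0925),.004); leave()
```

```text
t 28.0167
width 0.0334 ff 39.99271854409017
lifted 0.0332
side 623 top z pct [0.0965 0.0971 0.0976 0.0982]
scene 462 top z pct [0.0992 0.1    0.1009 0.1018]
contact True bottom z 0.0041 F [-1.1  0.1  5.3]
t 38.9333
```

View pics/s2.png

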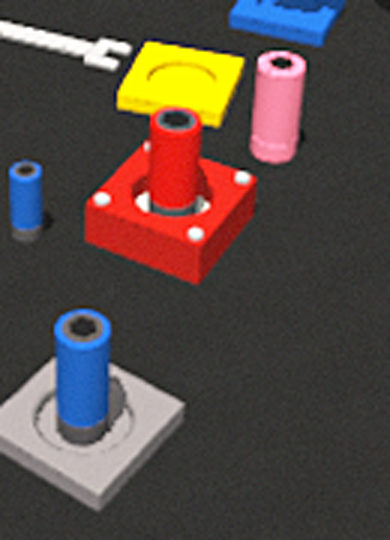

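The red socket (175,160 in the crop) stands upright with its top at about 0.097 m. That is 16 + 80 mm, so the pad is latched (it would be 0.108 if up). Last is blue to the blue tray.

Run:
```python
from act import *
pick((.522,.2885),.004)
lower((.5235,-.2485),.004); leave()
ctrl.move_ptp((.45,.1,.36),D); ctrl.hold(.3)
save(snap("scene"),"f1",(180,130,460,310),2.8); save(snap("side"),"f2",(220,130,430,360),2.5)
s=ctrl.state(); print(s["t"])
```

```text
width 0.0312 ff 39.99962904606946
lifted 0.0316
contact True bottom z 0.004 F [-0.3  0.4  4.8]
t 51.2167
53.0667
```

View pics/f1.png

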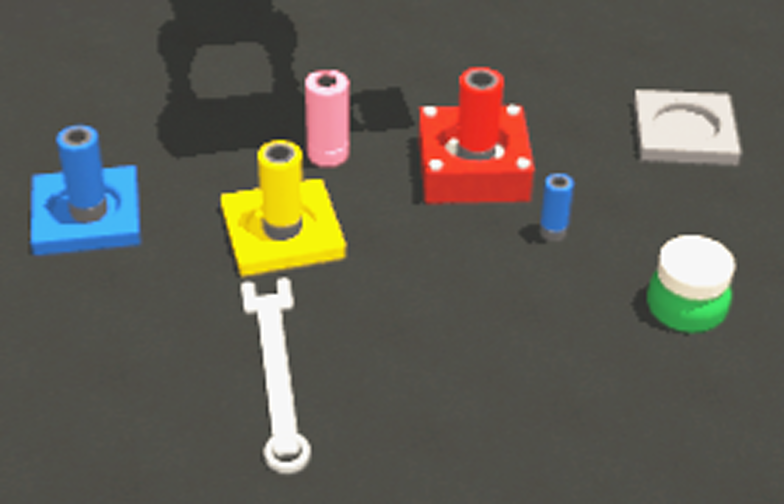

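View pics/f2.png

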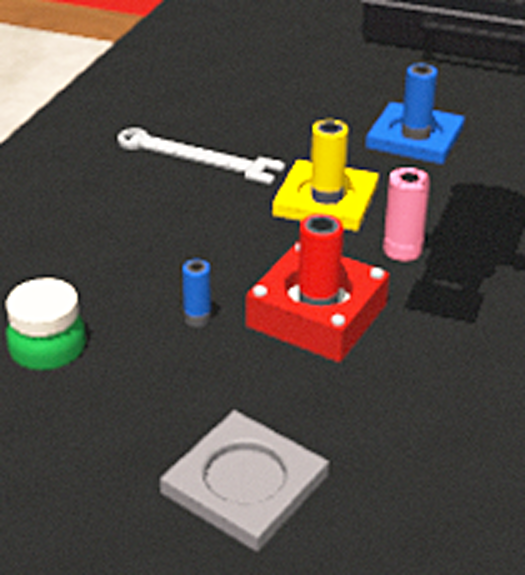

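Both views show every socket upright in the pocket of its own colour: blue (82,170), yellow (280,190) and red (480,115) in the scene crop. The grey tray (688,125) is empty, and the jar, wrench and look-alikes haven't moved.

```bash
python3 -c "
from plant import ctrl
print(ctrl.close_job())"
```

```text
the job is handed in; nothing more can be done
None
```

The job is handed in at about 53 s of the 122 s allowed: each socket stands upright in the holder of its own colour, the red one measures as latched down (top at about 97 mm), and the grey tray is empty.

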